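# Prime the terminal press lubricator

### The job

Two hand lubricators for the terminal presses are bolted to the bench; one has been primed already and its indicator pin stands fully out, the other's pin is still in. Push the palm knob of the unprimed one right down with closed fingertips and let it spring right up again, stroke after stroke, until its indicator pin has come fully out too, then leave the knob up and move clear. Do not grip the knob, touch either pin or pump the primed lubricator, and leave everything else on the bench where it lies.

Things in the scene. Friction and masses are not known exactly. Their poses are not given: they have to be found in the camera images.
- lub1: hand lubricator A, one of two alike, bolted down; origin: middle of its foot (140 x 90 x 10 mm) on the bench, z up. At x = -32 mm a grey pump block, 56 x 56 mm, 72 mm tall, with an upright plunger: bare spring and black palm knob. At x = +36 mm a clear round reservoir, 66 mm across, 103 mm tall. Steel indicator pin at x = -32 mm, 50 mm up, pointing along -y. Copper line on the +y side, out to 65 mm
- lub1_knob (a point): the crown of lubricator A's palm knob, 146 mm above the bench when up; it goes down with the plunger. The knob is a low dome 39 mm across (its crown stands 7.5 mm above its rim) over a round rim. Its axes are those of lubricator A; the plunger moves straight down
- lub1_plunger (a joint): how far lubricator A's plunger is pressed: 0 = fully up, 0.020 m = fully down. A spring returns it: about 6 N at the top, 14 N at the bottom, a little more when moved fast
- lub1_rim: the rim of lubricator A's palm knob, where a hand would grip it: 44 mm across, 10 mm tall, its upper edge 7.5 mm below the crown; its origin is the crown
- lub1_pin (a joint): how far lubricator A's indicator pin has come out: 0 = in (3 mm of it shows beyond its brass fitting), 0.025 m = fully out (28 mm shows) against its stop. It moves out 5 to 7 mm with each full downward stroke of its own plunger (less for a short one) and stays while the knob rises; at its stop, further strokes do no harm
- lub1_pin_rod: the steel indicator pin of lubricator A, 12 mm across; its origin is the middle of its outer end face, and it moves along the lubricator's -y
- lub2: hand lubricator B, one of two alike, bolted down; origin: middle of its foot (140 x 90 x 10 mm) on the bench, z up. At x = -32 mm a grey pump block, 56 x 56 mm, 72 mm tall, with an upright plunger: bare spring and black palm knob. At x = +36 mm a clear round reservoir, 66 mm across, 103 mm tall. Steel indicator pin at x = -32 mm, 50 mm up, pointing along -y. Copper line on the +y side, out to 65 mm
- lub2_knob (a point): the crown of lubricator B's palm knob, 146 mm above the bench when up; it goes down with the plunger. The knob is a low dome 39 mm across (its crown stands 7.5 mm above its rim) over a round rim. Its axes are those of lubricator B; the plunger moves straight down
- lub2_plunger (a joint): how far lubricator B's plunger is pressed: 0 = fully up, 0.020 m = fully down. A spring returns it: about 6 N at the top, 14 N at the bottom, a little more when moved fast
- lub2_rim: the rim of lubricator B's palm knob, where a hand would grip it: 44 mm across, 10 mm tall, its upper edge 7.5 mm below the crown; its origin is the crown
- lub2_pin (a joint): how far lubricator B's indicator pin has come out: 0 = in (3 mm of it shows beyond its brass fitting), 0.025 m = fully out (28 mm shows) against its stop. It moves out 5 to 7 mm with each full downward stroke of its own plunger (less for a short one) and stays while the knob rises; at its stop, further strokes do no harm
- lub2_pin_rod: the steel indicator pin of lubricator B, 12 mm across; its origin is the middle of its outer end face, and it moves along the lubricator's -y
- tape_roll: bystander: a roll of black tape lying flat, 68 mm across, 19 mm tall; origin at the middle of its underside
- flux_bottle: bystander: a small white bottle, 34 mm across, 85 mm tall; origin at the middle of its underside
- pliers: bystander: a pair of pliers lying flat, 170 mm long; origin at the middle of its underside
- spanner: bystander: a flat steel spanner, 160 mm long; origin at the middle of its underside
- screwdriver: bystander: a screwdriver lying flat, 190 mm long; origin at the middle of its underside
- charger: bystander: an open charger housing with its circuit board, 208 x 118 x 56 mm, long side along its x; origin at the middle of its underside
- card_tray: bystander: a clear open tray of cards, 170 x 120 x 45 mm; origin at the middle of its underside
Things that resemble listed ones, but are neither listed nor needed, are in the scene too. What is shaped like the lub2 but pink, red or turquoise is not meant.

How it is judged (in metres and radians):
On the way, in this order (a step that is already met when the one before it is completed fails the run):
1. the unprimed lubricator's knob is pushed down (at least 16 of 20 mm) (value of joint lub1_plunger above 0.016 m), for 0.02 s.
2. it is let up again (within 3 mm of the top) (value of joint lub1_plunger below 0.003 m), for 0.02 s.
3. it is pushed down a further time (value of joint lub1_plunger above 0.016 m), for 0.02 s.
4. its indicator pin is fully out (at least 23.5 of 25 mm) (value of joint lub1_pin above 0.0235 m), for 0.1 s.
At the end, for the whole second after the job is handed in: Both indicator pins stand fully out (23.5 mm or more of their 25 mm travel) and both palm knobs are up (within 2 mm of the top) (value of joint each of lub1_pin, lub2_pin above 0.0235 m and value of joint each of lub1_plunger, lub2_plunger below 0.002 m); the robot touches nothing.
It fails at once if the lubricator that was primed already is pumped (its knob pressed by more than 5 mm) (value of joint lub2_plunger above 0.005 m).
It fails at once if an indicator pin is touched by the robot (contact force between any of the fingers, the arm and lub1_pin_rod above 1 N or contact force between any of the fingers, the arm and lub2_pin_rod above 1 N).
It fails at once if a palm knob is gripped by its rim (over 15 N between fingers and rim) (contact force between the fingers and lub1_rim above 15 N or contact force between the fingers and lub2_rim above 15 N).
It fails at once if a bystander is lifted or shifted by more than 20 mm (distance of any of tape_roll, flux_bottle, pliers, spanner, screwdriver, charger, card_tray from where it was at the start of the episode above 0.02 m).
It also fails if it takes over 48 s, if anything falls off the work surface, if the arm or the gripper's body presses on something with over 40 N, if the wrist force passes 120 N, or if a joint passes its speed limit or range.

### The arm

A 6-joint arm with a two-finger parallel gripper is mounted at the origin on the work surface. World frame = base frame: x ahead of the robot, y to its left, z up, the work surface at z = 0. Lengths are in mm, angles in rad, forces in N, time in s.
With the tool pointing down it reaches from about 350 to 925 mm from the base axis. Payload 6.4 kg.
Tool frame: the origin (TCP) lies at the very end of the fingers, on their centre line; the grasp point (between the pads) lies env.grip_depth behind it (env.grip_depth is the distance from the TCP to the grasp point, in mm); z points along the fingers, y is the line along which they close (so a half turn about z gives the same grasp; the last joint's range is limited). The gripper opens to 85 mm and grips with 20 to 120 N. Pads are 22 mm wide; open, the fingers measure 114 mm over their backs; the gripper's body (76 mm by 85 mm) begins 54 mm behind the grasp point. The pads swing forward as they close: fully open they stand 13 mm farther back than shut.
Start: joints at [-1.359, 0.245, 1.558, -0, 1.339, -0.174], TCP at [244.601, -602.233, 231.29] pointing down, gripper open.
Joint ranges: [-3.13, 3.13], [-1.02, 2.26], [0.13, 2.54], [-0.95, 4.09], [0.21, 2.88], [-2.74, 2.74]. Speed limits (rad/s): [2.57, 2.57, 3.14, 3.14, 3.14, 3.14].

### API

Orientations are given as a rotation vector (axis times angle).
In Python, from plant import env, cams, workorder gives the robot as it stands.
- The arm moves only by the tool play_rows, never from a script. Its argument "motion" is one flat list of numbers, 4 for each row, row after row: the shift along the world's x, y, z normalised to -1 to 1, where 1 is 100 mm, then the turn about the world's z normalised to -1 to 1, where 1 is 30 degrees. A call has 1 to 8 rows; each row is the pose to reach, as a shift and turn from the pose commanded when the call began; what a row does not reach only later rows make up. A row lasts 1/8 s, in which the tool goes at most 62.5 mm and 10.7 degrees, less where a joint would pass 70% of its speed; a pose out of reach is approached as far as the arm can. A call with a number of a shift or a turn outside -1 to 1 is refused whole. A call with a gripper value outside its range is refused whole. "fingers" is the opening, from 0 (shut) to 1 (fully open), set as the call begins (left out, the last holds). The fingers move at their own pace and stop on an object; "grip_force" is the grip in N (left out, the last holds). Time passes only in rows, so rows that repeat a pose let the fingers close. It gives the time, the measured TCP pose, the force, the opening and the grip force at its end, in the units of the state.
- env.read_state(): the state, without advancing time (a new reading comes with each control period).
- cams.read_camera(name): name is "scene" or "top"; returns the picture (384x512x3 uint8, blue, green, red); there is no depth.
- cams.camera_params(name): a dict with "fx", "fy", "cx", "cy" (pixels), "dist" ([k1, k2, p1, p2, k3] as OpenCV has them; the pictures are not rectified), "camera_from_world" (4x4, takes a point from world to camera coordinates). Camera axes: x right, y up, looking along -z (the intrinsics and any distortion apply to the point x, -y, -z); pixel columns grow to the right and rows downward; lengths in mm; the calibration is good to about 2 mm. A picture is of the moment at which its call begins. camera_params takes no time and is no camera call.
- workorder.job_done(): hands the job in; it is judged then, once.
The state is a dict: "clock": time; "qpos": joint angles; "qvel": joint speeds; "effort": joint torques, N m; "eef_pos": TCP position; "orientation": TCP orientation; "wrist_force": force on the tool from outside, world axes, zero at the start; "ft_torque": the same for the moment, N m; "opening": finger opening in mm; "gripper_force": force on a finger pad.
Only numpy, scipy, OpenCV 4.12 (cv2) and the standard library are available. Lean on these libraries where they do the work, as an engineer would, in place of code of your own. Each camera call takes 0.05 s, during which the arm holds its last target. There are 200 camera calls.

## Working session

There is one attempt and no reset: what is moved stays moved. The work goes in short steps, Python scripts to look and compute and a tool call to move; the robot and the scene stay as the last step left them, time stands still between calls to the robot, and variables do not carry over. Pictures are saved under pics/ and viewed, at most 10 in all, crops included, and the job is handed in when it is done.

Besides the shell and the picture viewer there is one more tool, called after ">>>" by a JSON object that holds its "api" and its "payload", one argument or row to a line. play_rows: Moves the arm, as the interface text tells. Scaled input: -1 to 1 covers 100 mm each way for a shift and 30 degrees each way for a turn. Its arguments: {"type":"object","properties":{"motion":{"type":"array","items":{"type":"number"}},"fingers":{"type":"number"},"grip_force":{"type":"number"}},"required":["motion"]}

```bash
mkdir -p pics; python3 - <<'E'
from plant import env,cams
import cv2
for n in("scene","top"):
    cv2.imwrite(f"pics/{n}0.png",cams.read_camera(n)); p=cams.camera_params(n); print(n,p)
s=env.read_state();print(s,env.grip_depth)
E
```

```text
scene {'fx': 353.87140851830327, 'fy': 353.87140851830327, 'cx': 253.8934697191864, 'cy': 193.09593264400763, 'dist': array([-0.07944265,  0.        ,  0.        ,  0.        ,  0.        ]), 'camera_from_world': array([[-1.08066369e-01,  9.94092104e-01,  1.01266720e-02,
         6.72211860e+01],
       [-8.53352603e-01, -9.79828880e-02,  5.12043640e-01,
         4.06248303e+02],
       [ 5.10010780e-01,  4.66930750e-02,  8.58899739e-01,
        -1.70556728e+03],
       [ 0.00000000e+00,  0.00000000e+00,  0.00000000e+00,
         1.00000000e+00]])}
top {'fx': 346.62759889853885, 'fy': 346.62759889853885, 'cx': 254.42844595897722, 'cy': 195.8616879171211, 'dist': array([-0.08832252,  0.        ,  0.        ,  0.        ,  0.        ]), 'camera_from_world': array([[-1.50372626e-02, -9.99600352e-01, -2.39377897e-02,
         2.33603597e+01],
       [ 9.95800722e-01, -1.71336837e-02,  8.99297399e-02,
        -5.80249182e+02],
       [-9.03039422e-02, -2.24849712e-02,  9.95660396e-01,
        -1.37723189e+03],
       [ 0.00000000e+00,  0.00000000e+00,  0.00000000e+00,
         1.00000000e+00]])}
{'clock': 0.1, 'qpos': array([-1.35907137e+00,  2.45775245e-01,  1.55893846e+00, -8.48833338e-06,
        1.33870873e+00, -1.74118589e-01]), 'qvel': array([ 0.00042676, -0.00062373, -0.00295421, -0.00084242, -0.00140181,
       -0.00076665]), 'effort': array([-7.38230870e-05, -4.30672216e+01, -3.27129400e+01, -7.02363582e-05,
        2.81455010e-03, -7.53750726e-06]), 'eef_pos': array([ 244.50186748, -601.69511407,  230.24577283]), 'orientation': array([-3.08151463e+00, -6.01981296e-01,  6.69729015e-05]), 'wrist_force': array([-0.65714451, -0.51055105, -0.2346255 ]), 'ft_torque': array([ 0.01790457, -0.0232879 , -0.02065083]), 'gripper_force': 0.0, 'opening': 85.61328518923357} 18.700000000000003
```

View pics/scene0.png

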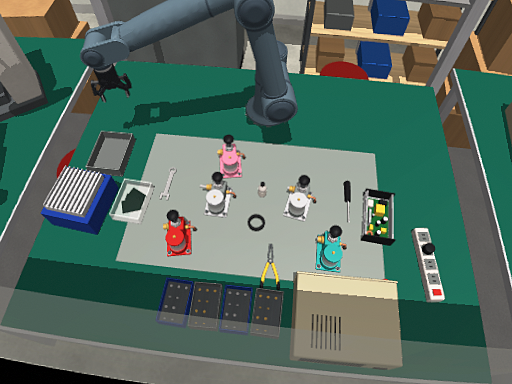

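View pics/top0.png

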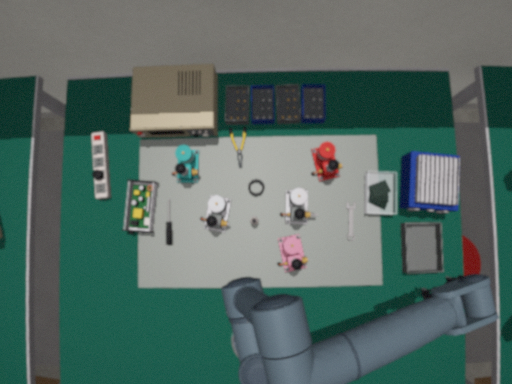

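The two white/grey units are at about (217,195) and (299,197) in scene, which is (297,205) and (217,212) in top. The pink, red and turquoise ones are decoys. I'll zoom in on the knobs and pins.

```bash
python3 - <<'E'
import cv2,numpy as np
s=cv2.imread("pics/scene0.png");t=cv2.imread("pics/top0.png")
def c(i,x,y):return cv2.resize(i[y-26:y+26,x-35:x+35],(400,297),interpolation=cv2.INTER_CUBIC)
cv2.imwrite("pics/z.png",np.vstack([np.hstack([c(s,217,193),c(s,299,197)]),np.hstack([c(t,297,205),c(t,217,212)])]))
E
```

```text
(no output)
```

View pics/z.png

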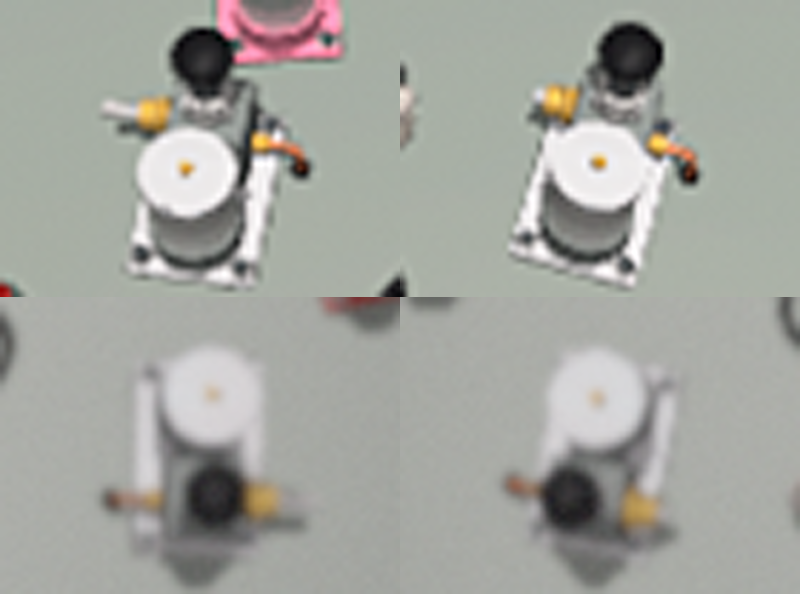

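The scene-left unit (217,193) has its pin out, so it is the primed one. The scene-right unit (299,197), top (217,212), has only a stub and is the target. Next I'll triangulate its knob, using the reservoir top as a check.

```bash
cat > h.py <<'E'
import cv2,numpy as np
from plant import env,cams
def ray(n,uv):
    p=cams.camera_params(n);K=np.array([[p['fx'],0,p['cx']],[0,p['fy'],p['cy']],[0,0,1]])
    x,y=cv2.undistortPoints(np.array([[uv]],float),K,p['dist'])[0,0]
    M=p['camera_from_world'];R=M[:3,:3];d=R.T@[x,-y,-1];return -R.T@M[:3,3],d/np.linalg.norm(d)
def plane(n,uv,z):
    o,d=ray(n,uv);return o+d*(z-o[2])/d[2]
def tri(a,b):
    o1,d1=ray("scene",a);o2,d2=ray("top",b)
    t=np.linalg.lstsq(np.c_[d1,-d2],o2-o1,rcond=None)[0]
    p,q=o1+t[0]*d1,o2+t[1]*d2;return (p+q)/2,np.linalg.norm(p-q)
def blob(im,x,y,r,f):
    c=im[y-r:y+r,x-r:x+r].astype(int);m=f(c).astype(np.uint8)
    n,l,st,ce=cv2.connectedComponentsWithStats(m)
    k=min(range(1,n),key=lambda i:np.hypot(*(ce[i]-r))-(st[i,4]>15)*50);return ce[k]+[x-r,y-r],st[k]
E
python3 - <<'E'
from h import *
s=cv2.imread("pics/scene0.png");t=cv2.imread("pics/top0.png")
dark=lambda c:c.max(2)<70
wh=lambda c:c.min(2)>205
for nm,a,b,ra,rb in(("target",(304,180),(212,221),(299,199),(217,204)),("primed",(217,177),(300,213),(215,197),(299,196))):
    ka,sa=blob(s,*a,9,dark);kb,sb=blob(t,*b,9,dark)
    print(nm,ka,sa[2:],kb,sb[2:],tri(ka,kb),plane("scene",ka,137),plane("top",kb,140))
    print("  res",plane("scene",ra,103),plane("top",rb,103))
E
```

```text
target [303.84313725 180.56862745] [ 11  13 102] [211.45121951 221.02439024] [10 11 82] (array([479.34216823, 173.74181486, 131.51506668]), np.float64(0.0005112329193433933)) [482.97275753 173.15087008 137.        ] [479.17443682 172.48621944 140.        ]
  res [545.37998862 161.56015812 103.        ] [544.75232687 156.25024768 103.        ]
primed [217.21875    177.07291667] [11 12 96] [299.08139535 213.81395349] [ 9 12 86] (array([ 501.14751783, -154.20455285,  131.24230304]), np.float64(1.1528834274215074)) [ 504.87223439 -153.72374113  137.        ] [ 500.75858672 -152.70697511  140.        ]
  res [ 572.76828061 -153.83472729  103.        ] [ 570.14392025 -158.06091103  103.        ]
```

>>> {"api": "play_rows", "payload": {
  "motion": [0.15,0.5,0.05,0,0.3,1,0.1,0],
  "fingers": 0,
  "grip_force": 20
}}

```text
clock: 0.35
eef_pos: [274.6, -500.9, 240.5]
orientation: [-3.082, -0.6, -0.0]
wrist_force: [0.3, -0.5, 0.5]
opening: 51.5
gripper_force: 0.0
```

>>> {"api": "play_rows", "payload": {
  "motion": [0.2,0.5,0,0,0.4,1,0,0]
}}

```text
clock: 0.6
eef_pos: [314.9, -400.4, 240.9]
orientation: [-3.083, -0.601, -0.0]
wrist_force: [0.7, -0.7, 0.2]
opening: 12.7
gripper_force: 0.0
```

>>> {"api": "play_rows", "payload": {
  "motion": [0.2,0.5,0,0,0.4,1,0,0]
}}

```text
clock: 0.85
eef_pos: [354.8, -300.4, 240.9]
orientation: [-3.083, -0.602, 0.0]
wrist_force: [0.8, 0.3, -0.7]
opening: -0.2
gripper_force: 0.0
```

>>> {"api": "play_rows", "payload": {
  "motion": [0.2,0.5,0,0,0.4,1,0,0]
}}

```text
clock: 1.1
eef_pos: [394.8, -200.4, 241.0]
orientation: [-3.083, -0.602, -0.0]
wrist_force: [-0.9, -0.6, -0.4]
opening: -0.3
gripper_force: 0.0
```

>>> {"api": "play_rows", "payload": {
  "motion": [0.2,0.5,0,0,0.4,1,0,0]
}}

```text
clock: 1.35
eef_pos: [434.8, -100.4, 241.1]
orientation: [3.083, 0.602, 0.0]
wrist_force: [0.3, -0.9, 0.5]
opening: -0.1
gripper_force: 0.0
```

>>> {"api": "play_rows", "payload": {
  "motion": [0.12,0.5,0,0,0.25,1,0,0]
}}

```text
clock: 1.6
eef_pos: [459.6, -0.4, 241.0]
orientation: [-3.083, -0.602, 0.0]
wrist_force: [0.5, -0.6, -1.0]
opening: 0.0
gripper_force: 0.0
```

>>> {"api": "play_rows", "payload": {
  "motion": [0.1,0.5,0,0,0.2,1,0,0,0.2,1,0,0,0.2,1,0,0]
}}

```text
clock: 2.1
eef_pos: [479.3, 97.6, 240.9]
orientation: [3.083, 0.603, -0.001]
wrist_force: [0.9, -0.4, -0.8]
opening: -0.1
gripper_force: 0.0
```

>>> {"api": "play_rows", "payload": {
  "motion": [0.0,0.4,0,0,0.01,0.75,-0.3,0,0.01,0.75,-0.6,0,0.01,0.75,-0.83,0,0.01,0.75,-0.83,0]
}}

```text
clock: 2.72
eef_pos: [479.2, 171.4, 156.3]
orientation: [-3.084, -0.599, 0.007]
wrist_force: [-0.7, 1.0, 0.0]
opening: 0.3
gripper_force: 0.0
```

```bash
python3 - <<'E'
from h import *
s=cams.read_camera("scene");t=cams.read_camera("top")
def c(i,x,y):return cv2.resize(i[y-50:y+30,x-50:x+50],(400,320),interpolation=cv2.INTER_CUBIC)
cv2.imwrite("pics/z2.png",np.hstack([c(s,300,185),c(t,215,225)]))
E
```

```text
(no output)
```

View pics/z2.png

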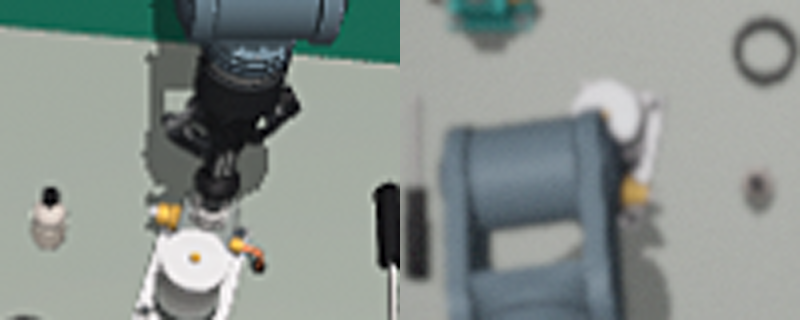

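The closed fingertips stand just over the target knob (left crop about (215,185)) and nothing else is near. I'll do a first measured press.

>>> {"api": "play_rows", "payload": {
  "motion": [0.01,0.01,-0.08,0,0.01,0.01,-0.13,0,0.01,0.01,-0.18,0,0.01,0.01,-0.2,0,0.01,0.01,-0.2,0]
}}

```text
clock: 3.45
eef_pos: [482.1, 173.7, 139.4]
orientation: [3.083, 0.603, 0.001]
wrist_force: [-1.7, -2.2, 7.5]
opening: -0.2
gripper_force: 3.5
```

>>> {"api": "play_rows", "payload": {
  "motion": [0,0,-0.05,0,0,0,-0.09,0,0,0,-0.09,0,0,0,-0.09,0]
}}

```text
clock: 3.95
eef_pos: [482.3, 173.8, 131.1]
orientation: [3.083, 0.603, 0.001]
wrist_force: [-3.3, -1.4, 10.0]
opening: -0.1
gripper_force: 5.2
```

>>> {"api": "play_rows", "payload": {
  "motion": [0,0,-0.04,0,0,0,-0.07,0,0,0,-0.07,0,0,0,-0.07,0]
}}

```text
clock: 4.45
eef_pos: [482.4, 173.8, 125.6]
orientation: [3.082, 0.603, 0.0]
wrist_force: [-9.2, -2.0, 20.7]
opening: -0.2
gripper_force: 10.1
```

Force rises to about 21 N at z = 125.6, so it is at the bottom. Full strokes next.

>>> {"api": "play_rows", "payload": {
  "motion": [0,0,0.15,0,0,0,0.3,0,0,0,0.3,0,0,0,0.3,0,0,0,0.2,0,0,0,0.1,0,0,0,0,0,0,0,0,0]
}}

```text
clock: 5.45
eef_pos: [482.2, 173.9, 125.5]
orientation: [3.083, 0.603, -0.002]
wrist_force: [-12.1, -2.5, 27.5]
opening: 0.4
gripper_force: 13.7
```

>>> {"api": "play_rows", "payload": {
  "motion": [0,0,0.15,0,0,0,0.3,0,0,0,0.3,0,0,0,0.3,0,0,0,0.2,0,0,0,0.1,0,0,0,0,0,0,0,0,0]
}}

```text
clock: 6.45
eef_pos: [482.0, 173.9, 125.5]
orientation: [3.083, 0.603, -0.003]
wrist_force: [-13.2, -1.5, 28.7]
opening: -0.1
gripper_force: 14.1
```

>>> {"api": "play_rows", "payload": {
  "motion": [0,0,0.15,0,0,0,0.3,0,0,0,0.3,0,0,0,0.3,0,0,0,0.2,0,0,0,0.1,0,0,0,0,0,0,0,0,0]
}}

```text
clock: 7.45
eef_pos: [482.1, 173.9, 125.5]
orientation: [3.083, 0.603, -0.002]
wrist_force: [-13.1, -2.3, 28.8]
opening: 0.1
gripper_force: 13.9
```

>>> {"api": "play_rows", "payload": {
  "motion": [0,0,0.15,0,0,0,0.3,0,0,0,0.3,0,0,0,0.3,0,0,0,0.2,0,0,0,0.1,0,0,0,0,0,0,0,0,0]
}}

```text
clock: 8.45
eef_pos: [482.0, 173.9, 125.5]
orientation: [3.083, 0.603, -0.003]
wrist_force: [-12.8, -2.5, 28.3]
opening: -0.1
gripper_force: 13.9
```

>>> {"api": "play_rows", "payload": {
  "motion": [0,0,0.15,0,0,0,0.3,0,0,0,0.3,0,0,0,0.3,0,0,0,0.2,0,0,0,0.1,0,0,0,0,0,0,0,0,0]
}}

```text
clock: 9.45
eef_pos: [482.1, 173.9, 125.5]
orientation: [3.083, 0.603, -0.003]
wrist_force: [-12.5, -3.3, 27.2]
opening: 0.2
gripper_force: 13.9
```

>>> {"api": "play_rows", "payload": {
  "motion": [0,0,0.3,0,0,0,0.6,0,0,0,0.99,0,-0.3,0,0.99,0,-0.6,0,0.99,0,-1,0,0.99,0,-1,0,0.99,0]
}}

```text
clock: 10.32
eef_pos: [379.3, 173.8, 219.5]
orientation: [-3.083, -0.604, 0.004]
wrist_force: [-0.1, -0.3, 0.7]
opening: -0.1
gripper_force: 0.0
```

```bash
python3 - <<'E'
from h import *
s=cams.read_camera("scene")
def c(i,x,y):return cv2.resize(i[y-26:y+26,x-35:x+35],(400,297),interpolation=cv2.INTER_CUBIC)
cv2.imwrite("pics/z3.png",np.hstack([c(s,217,193),c(s,299,197)]))
E
```

```text
(no output)
```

View pics/z3.png

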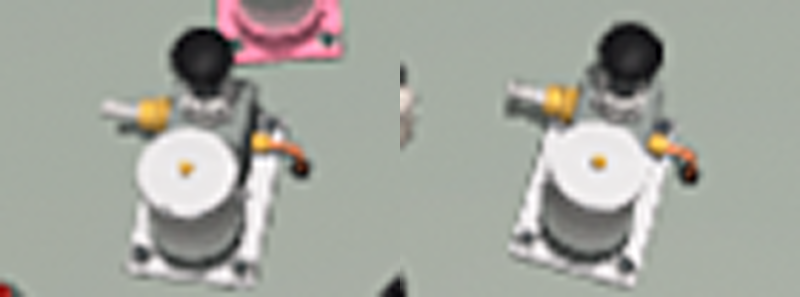

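The target's pin (crop x 510–545) now shows as far as the primed one's (103–138). The knob is up at its first position and the arm is clear.

```bash
python3 -c "
from plant import workorder
print(workorder.job_done())"
```

```text
the job is handed in; nothing more can be done
None
```

I pumped the unprimed lubricator with six full strokes; in the last picture its pin stands as far out as the primed one's, its knob is up and the arm is clear. I handed the job in at about 10 s of the 48 s allowed, and no verdict was returned.

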